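# Brake lever check on a scooter handlebar

### The job

Check the scooter's brake lever, the long one: with the outside of your fingers press it in towards the handlebar until it stops, let it spring all the way back out, then press it to its stop again and keep it held there, so that the gap to the bar can be measured. Only push the lever, without forcing it: do not pinch it or hold the bar, leave the short throttle paddle alone, and leave the loose things on the bench where they are. The program finishes while still holding the lever in.

Things in the scene. Friction and masses are not known exactly. Their poses are not given: they have to be found in the camera images.
- brake_stand: fixed, bolted-down bench stand with a handlebar stub and the long BRAKE lever. Grey base plate 100 x 160 x 12 mm, two aluminium uprights. Origin: centre of the base's underside. x runs level, square to the bar, from the lever side to the bar; y along the bar; z up. The lever is on the -x side, roughly towards the robot (turned up to 0.35 rad either way)
- brake_bar: level handlebar stub, axis 130 mm above the bench, axes as the stand, origin at its middle: black rubber grip 32 mm in diameter from y = -125 to 0 mm, then bare tube 22 mm in diameter to +120 mm; aluminium clamp and perch at y = 55 mm carry the lever's pivot, 34 mm out from the bar's axis. Nothing rises over 17 mm above the axis
- brake_press (a point): where to press: middle of the outer face of the brake lever's blade, 85 mm from the pivot, 130 mm above the bench. Axes turn with the lever: +x = direction to push (level, towards the bar), y along the blade to the pivot, z up. Aluminium blade 12 mm thick, 22 mm tall (119 to 141 mm above the bench), from the pivot at y = +85 mm to a 22 mm ball end at y = -34 mm
- brake_lever (a joint): brake lever angle in rad about its upright pivot: 0 = let go, out; 0.28 = in at its stop, nearly parallel to the bar with about 20 mm of air left to the grip. Growing = turning anticlockwise from above; the pressing place moves 24 mm. A spring pushes it out: at the pressing place 4 N starts it, 8 N just before the stop; the stop is hard
- throttle_stand: the other stand, same base, uprights and bar height, turned on its own; it carries a thumb throttle with a SHORT 49 mm black paddle in place of the long lever. Left and right place of the two stands vary. Same axes. Not part of the job
- throttle_lever (a joint): angle of the short throttle paddle in rad, 0 = let go, 0.5 = fully in. Leave it at 0
- cable_stop: loose knurled steel cable stop, 22 mm across and 28 mm tall, standing on the brake stand's base plate between the uprights; origin at its underside. Bystander: leave it
- screw_jar: loose capped jar of screws, 40 mm across, 55 mm tall, standing near the middle line of the bench; origin at its underside. Bystander: leave it
- tape_roll: loose black roll of tape lying flat, 84 mm across, 19 mm high; origin at the centre of its underside. Bystander: leave it
- screwdriver: loose screwdriver lying on the bench at the left, its own x axis along its shaft. Bystander: leave it
- spare_grip: loose spare rubber grip lying on the bench at the right, 125 mm long, 31 mm high; origin at the centre of its underside. Bystander: leave it
- flux_tin: loose metal tin, 68 mm across, 45 mm tall, standing at the left; origin at its underside. Bystander: leave it
- multimeter: loose grey meter lying flat at the right, 75 x 150 x 34 mm; origin at the centre of its underside. Bystander: leave it

How it is judged:
On the way, in this order (a step that is already met when the one before it is completed fails the run):
1. the brake lever is pressed in to its stop (over 0.25 rad) by the fingers (value of joint brake_lever above 0.25 rad and contact force between the fingers and brake_lever above 2 N), for 0.2 s.
2. it is let go and springs all the way out (under 0.03 rad, fingers off it) (value of joint brake_lever below 0.03 rad and contact force between the fingers and brake_lever below 0.5 N), for 0.1 s.
At the end, for the whole second after the job is handed in: After one full press and release, the brake lever is pressed in again and held still at its stop (over 0.25 of 0.28 rad) by the outside of the fingers with 2 to 50 N, the bar is not leaned on, the throttle paddle is let alone (under 0.08 rad) and every loose thing is within 25 mm of where it was (all of step 1 and contact force between the fingers and brake_lever below 50 N and x of the grasp point in the frame of brake_press below 0.004 m and velocity of joint brake_lever between -0.1 and 0.1 rad/s and contact force between the arm and brake_bar below 4 N and value of joint throttle_lever below 0.08 rad and distance of each of cable_stop, screw_jar, tape_roll, screwdriver, spare_grip, flux_tin, multimeter from where it was at the start of the episode below 0.025 m); the arm keeps its last pose, push and grip.
It fails at once if the short throttle paddle is moved (over 0.08 rad) (value of joint throttle_lever above 0.08 rad).
It fails at once if the lever is moved while it sits between the fingers (the grasp point is inside the blade or past it instead of outside its outer face) (contact force between the fingers and brake_lever above 1 N and value of joint brake_lever above 0.03 rad and x of the grasp point in the frame of brake_press above 0.004 m).
It fails at once if the handlebar itself is gripped or leaned on (over 4 N) (contact force between the arm and brake_bar above 4 N).
It fails at once if the lever is forced: pressed with more than 50 N (contact force between the fingers and brake_lever above 50 N).
It fails at once if a loose thing on the bench is lifted or pushed about (moved over 25 mm) (distance of any of cable_stop, screw_jar, tape_roll, screwdriver, spare_grip, flux_tin, multimeter from where it was at the start of the episode above 0.025 m).
It also fails if it takes over 45 s, if anything falls off the work surface, if the arm or the gripper's body presses on something with over 40 N, if the wrist force passes 120 N, or if a joint passes its speed limit or range.

### The arm

A 6-joint arm with a two-finger parallel gripper is mounted at the origin on the work surface. World frame = base frame: x ahead of the robot, y to its left, z up, the work surface at z = 0. Lengths are in m, angles in rad, forces in N, time in s.
With the tool pointing down it reaches from about 0.275 to 0.75 m from the base axis. Payload 10.2 kg.
Tool frame: the origin (TCP) lies at the very end of the fingers, on their centre line; the grasp point (between the pads) lies 19 mm behind it; z points along the fingers, y is the direction in which the jaws open and shut (so a half turn about z gives the same grasp; the last joint's range is limited). The gripper opens to 88 mm and grips with 3 to 60 N. Pads are 18 mm wide; open, the fingers measure 123 mm over their backs; the gripper's body (75 mm by 187 mm) begins 45 mm behind the grasp point.
Start: joints at [-1.395, 0.313, 1.498, -0, 1.331, -0.223], TCP at [0.204, -0.484, 0.239] pointing down, gripper open.
Joint ranges: [-2.94, 2.94], [-0.97, 2.17], [0.19, 2.56], [-1.23, 4.37], [0.02, 3.11], [-2.88, 2.88]. Speed limits (rad/s): [2.39, 2.39, 3.01, 3.14, 3.14, 3.14].

### API

Orientations are given as a unit quaternion [w, x, y, z].
In Python, from rig import r, imaging gives the robot as it stands. The module is installed in compiled form; this text tells all that it offers.
- The arm moves only by the shell command python3 -m crank 'ROWS'. ROWS is JSON, a list of rows, each an object with "delta_pos": the shift along the tool's x, y, z in mm, a list of three; "twist": the turn, a rotation vector about the tool's x, y, z in rad, a list of three; "gripper": the closure, from -1 (fully open) to 1 (shut). A call has exactly 5 rows; each row is the pose to reach, as a shift and turn from the pose commanded when the call began, along the tool's axes at that moment; what a row does not reach only later rows make up. A row lasts 1/12 s, in which the tool goes at most 41.7 mm and 7.16 degrees, less where a joint would pass 70% of its speed; a pose out of reach is approached as far as the arm can. A call with a gripper value outside its range is refused whole. The fingers move at their own pace and stop on an object; the grip force is fixed at half the most. Time passes only in rows, so rows that repeat a pose let the fingers close, or fill a call up. It gives the time, the measured TCP pose, the force and the opening at its end, in the units of the state.
- r.observe(): the state, without advancing time (a new reading comes with each control period).
- imaging.grab_frame(name): name is "scene" or "top" or "wrist"; returns a dict with "pixels" (480x640x3 uint8, red, green, blue), "fovy" (degrees; the focal length in pixels is half the picture's height over the tangent of half this angle, whatever the lens; pixels are square), "cx", "cy" (the principal point, pixels), "R" (3x3) and "t" (3): a world point X has camera coordinates R X + t. Camera axes: x right, y down, z forward; pixel columns grow to the right and rows downward; lengths in m; the calibration is good to about 2 mm. A picture is of the moment at which its call begins. There is no depth.
- r.hand_in(): hands the job in, once; it reports no verdict.
The state is a dict: "time_s": time; "q": joint angles; "joint_vel": joint speeds; "effort": joint torques, N m; "eef_pos": TCP position; "orientation": TCP orientation; "wrist_force": force on the tool from outside, world axes, zero at the start; "wrist_torque": the same for the moment, N m; "gripper_width": opening from 0.0 (shut) to 1.0 (fully open).
Only numpy, scipy, OpenCV 4.12 (cv2) and the standard library are available. Lean on these libraries where they do the work, as an engineer would, in place of code of your own. Each camera call takes 0.05 s, during which the arm holds its last target. There are 200 camera calls.

## Working session

There is one attempt and no reset: what is moved stays moved. The work goes in short steps, Python scripts to look and compute and a shell command to move; the robot and the scene stay as the last step left them, time stands still between calls to the robot, and variables do not carry over. Pictures are saved under pics/ and viewed, and the job is handed in when it is done.

```bash
mkdir -p pics; python3 - <<'E'
from rig import r, imaging
import cv2,json,pickle
s=r.observe();print({k:s[k] for k in("time_s","eef_pos","orientation","gripper_width","wrist_force")})
for n in("scene","top","wrist"):
    f=imaging.grab_frame(n);pickle.dump(f,open(f"pics/{n}0.pkl","wb"))
    cv2.imwrite(f"pics/{n}0.png",f["pixels"][:,:,::-1]);print(n,f["fovy"],f["cx"],f["cy"],f["R"],f["t"])
E
```

```text
{'time_s': 0.0, 'eef_pos': array([ 0.20382974, -0.48356394,  0.23817095]), 'orientation': array([-6.29171267e-04,  9.80180999e-01,  1.98103035e-01,  1.10606829e-05]), 'gripper_width': 1.0000561524966407, 'wrist_force': array([-0.51060424,  0.21800944,  0.10105222])}
scene 52.3741487898276 317.06777903271967 238.64207653945337 [[-0.38313054  0.92344611 -0.02140732]
 [ 0.58108592  0.2229432  -0.78271035]
 [-0.7180182  -0.31231973 -0.62201788]] [ 0.2032834  -0.24411068  1.58211314]
top 46.61921512211664 314.34330673880703 233.97446819485327 [[-0.02241795 -0.99956931 -0.0189374 ]
 [-0.9981168   0.02345919 -0.0566791 ]
 [ 0.05709895  0.01763111 -0.99821283]] [0.03018223 0.56027991 1.42323715]
wrist 65.41182411138806 326.705913700838 236.8873092604298 [[ 0.38803426 -0.92164376 -0.00147946]
 [-0.88883283 -0.37464361  0.26385292]
 [-0.24373267 -0.10106898 -0.96456179]] [-0.52522164 -0.03556625  0.39048009]
```

View pics/top0.png

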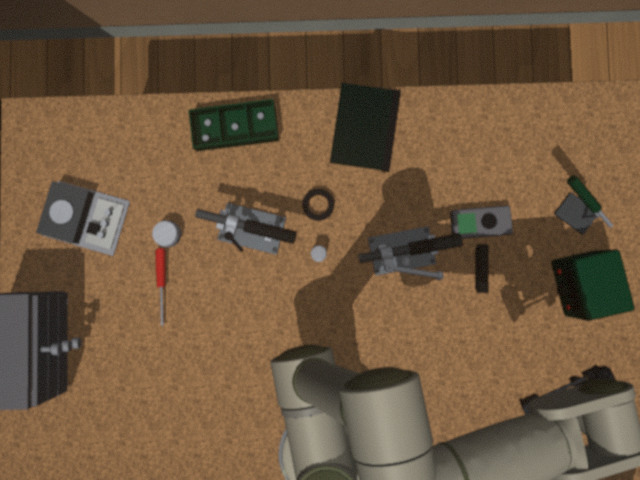

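View pics/scene0.png

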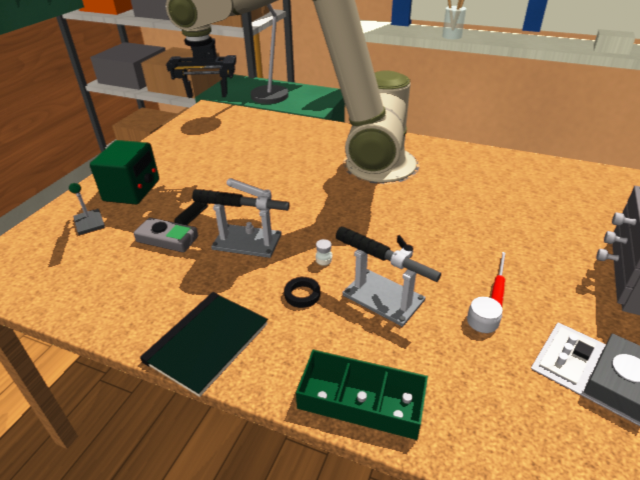

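The top view shows the long lever on the right-hand stand: pivot near (392,265), ball end near (440,276). The throttle is on the left stand. I'll zoom in to measure.

```bash
python3 - <<'E'
import cv2
a=cv2.imread("pics/top0.png")[215:305,350:480];cv2.imwrite("pics/topz.png",cv2.resize(a,None,fx=6,fy=6,interpolation=cv2.INTER_CUBIC))
a=cv2.imread("pics/scene0.png")[165:265,170:300];cv2.imwrite("pics/scz.png",cv2.resize(a,None,fx=6,fy=6,interpolation=cv2.INTER_CUBIC))
E
```

```text
(no output)
```

View pics/topz.png

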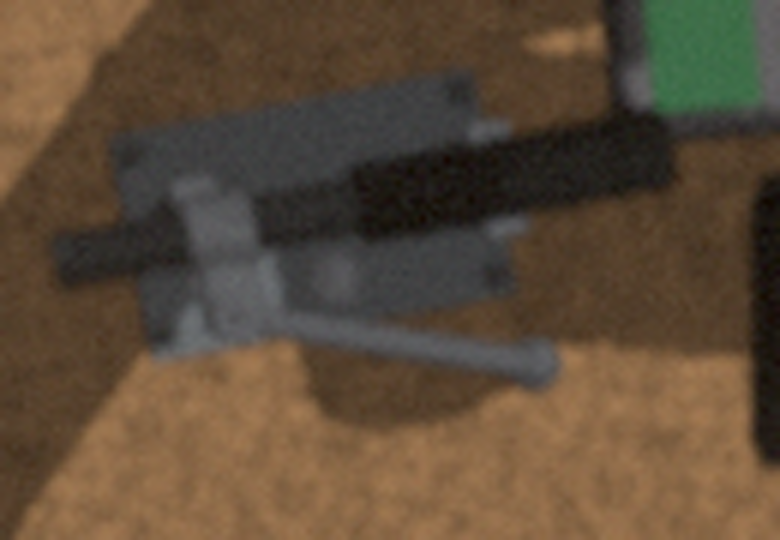

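View pics/scz.png

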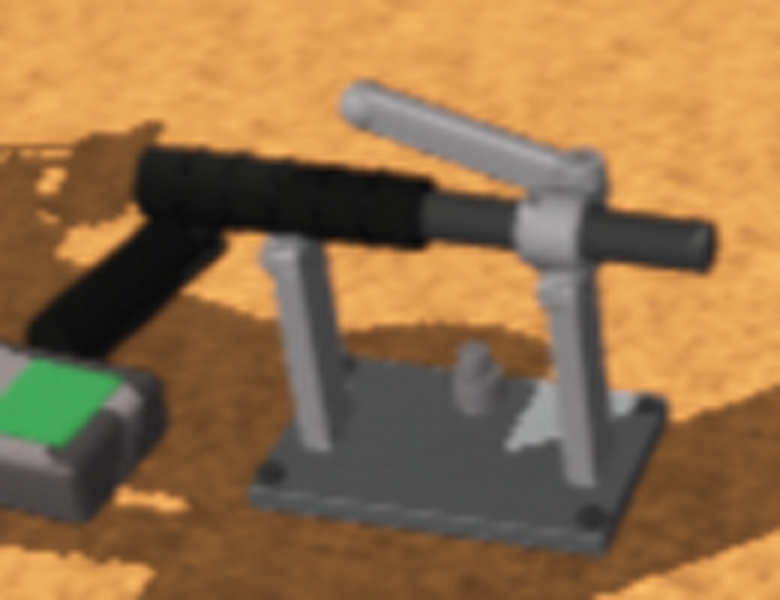

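```bash
cat > h.py <<'E'
import numpy as np,pickle
def cast(f,u,v,z):
    F=240/np.tan(np.radians(f["fovy"]/2));R=np.array(f["R"]);c=-R.T@np.array(f["t"])
    d=R.T@[(u-f["cx"])/F,(v-f["cy"])/F,1.];return c+d*(z-c[2])/d[2]
def proj(f,X):
    F=240/np.tan(np.radians(f["fovy"]/2));p=np.array(f["R"])@X+f["t"];return F*p[0]/p[2]+f["cx"],F*p[1]/p[2]+f["cy"]
E
python3 - <<'E'
from h import *
f=pickle.load(open("pics/top0.pkl","rb"));s=pickle.load(open("pics/scene0.pkl","rb"))
T=lambda u,v,z:cast(f,350+u/6-.4,215+v/6-.4,z)
S=lambda u,v,z:cast(s,170+u/6-.4,165+v/6-.4,z)
a,b,j=T(58,262,.13),T(668,150,.13),T(358,205,.13)
ball=T(540,363,.135);m1=T(300,324,.141);m2=T(500,357,.141)
print("tube",a,"grip",b,"len",np.linalg.norm(a-b),"junction",np.linalg.norm(b-j))
y=(a-b)/np.linalg.norm(a-b);x=np.array([y[1],-y[0],0]);print("x",x,"yaw",np.arctan2(x[1],x[0]))
o=b+.125*y;o2=a-.12*y;print("origin",o,o2)
o=(o+o2)/2
piv=o+.055*y-.034*x
d=ball-piv;print("piv",piv,"ball",ball,"len",np.linalg.norm(d[:2]),"ang",np.arctan2(-d@x,-d@y))
print("blade slope ang",np.arctan2(-(m2-m1)@x,-(m2-m1)@y))
# scene check
sb=S(362,103,.13);print("scene ball",sb,"scene ends",S(152,175,.13),S(705,245,.13))
w=(piv-ball);w[2]=0;w/=np.linalg.norm(w);px=np.array([w[1],-w[0],0])
P=piv-.085*w-.006*px;P[2]=.13
print("press",P,"dir",px,"yaw",np.arctan2(px[1],px[0]))
E
```

```text
tube [ 0.49416285 -0.08986254  0.13      ] grip [ 0.53283291 -0.33123936  0.13      ] len 0.2444547894352346 junction 0.12399483350516341
x [0.98740885 0.15818899 0.        ] yaw 0.15885627755377021
origin [ 0.51305928 -0.20781326  0.13      ] [ 0.51314553 -0.2083516   0.13      ]
piv [ 0.47083011 -0.15915337  0.13      ] ball [ 0.45030931 -0.27701325  0.135     ] len 0.1196329965114798 ang 0.33124004073398505
blade slope ang 0.3450658160675917
scene ball [ 0.44725702 -0.27642245  0.13      ] scene ends [ 0.52797025 -0.33013164  0.13      ] [ 0.49239969 -0.0910387   0.13      ]
press [ 0.45033888 -0.24186437  0.13      ] dir [ 0.98517868 -0.17153127  0.        ] yaw -0.17238376318021484
```

The measurements agree with the given sizes: bar 244 mm (given 245), pivot to ball 119.6 mm (given 119), and the two views match within 5 mm. Next I move to a spot in front of the lever with the fingers closed.

```bash
python3 -m crank '[{"delta_pos":[33,-18,0],"twist":[0,0,0.1],"gripper":1},{"delta_pos":[66,-36,0],"twist":[0,0,0.2],"gripper":1},{"delta_pos":[100,-53,0],"twist":[0,0,0.29],"gripper":1},{"delta_pos":[133,-71,0],"twist":[0,0,0.29],"gripper":1},{"delta_pos":[133,-71,0],"twist":[0,0,0.29],"gripper":1}]'
```

```text
time_s: 0.57
eef_pos: [0.3016, -0.3626, 0.2389]
orientation: [-0.001, 0.998, 0.057, 0.0]
wrist_force: [-0.1, -0.9, 0.7]
gripper_width: 0.648
```

```bash
python3 -m crank '[{"delta_pos":[26,-25,0],"twist":[0,0,0],"gripper":1},{"delta_pos":[52,-50,0],"twist":[0,0,0],"gripper":1},{"delta_pos":[78,-75,0],"twist":[0,0,0],"gripper":1},{"delta_pos":[105,-101,0],"twist":[0,0,0],"gripper":1},{"delta_pos":[105,-101,0],"twist":[0,0,0],"gripper":1}]'
python3 -m crank '[{"delta_pos":[0,0,30],"twist":[0,0,0],"gripper":1},{"delta_pos":[0,0,60],"twist":[0,0,0],"gripper":1},{"delta_pos":[0,0,90],"twist":[0,0,0],"gripper":1},{"delta_pos":[0,0,125],"twist":[0,0,0],"gripper":1},{"delta_pos":[0,0,125],"twist":[0,0,0],"gripper":1}]'
python3 - <<'E'
from rig import r, imaging
import cv2
f=imaging.grab_frame("top");a=f["pixels"][215:345,330:500,::-1];b=imaging.grab_frame("scene")["pixels"][135:265,160:330,::-1]
cv2.imwrite("pics/c1.png",cv2.resize(cv2.vconcat([a,b]),None,fx=2.3,fy=2.3,interpolation=cv2.INTER_CUBIC));print(r.observe())
E
```

```text
time_s: 0.98
eef_pos: [0.3947, -0.2511, 0.2387]
orientation: [-0.001, 0.998, 0.057, 0.0]
wrist_force: [0.2, -1.0, -0.1]
gripper_width: 0.267
time_s: 1.4
eef_pos: [0.3898, -0.2533, 0.1087]
orientation: [-0.004, 0.999, 0.054, -0.003]
wrist_force: [-1.2, 1.2, -1.7]
gripper_width: 0.002
{'time_s': 1.5, 'q': array([-8.28574340e-01,  3.36690234e-01,  1.82439710e+00, -1.07586534e-04,
        9.81939837e-01,  6.33834666e-01]), 'joint_vel': array([ 0.00507168, -0.04231999, -0.03969567,  0.00099214,  0.00620798,
        0.00263548]), 'effort': array([-3.73258092e-02, -3.39622700e+01, -1.87231529e+01,  4.89833951e-02,
       -1.62008833e-01, -1.09784020e-02]), 'eef_pos': array([ 0.39200207, -0.25537567,  0.11403347]), 'orientation': array([-5.25690535e-04,  9.98530005e-01,  5.41969881e-02, -4.90011024e-04]), 'wrist_force': array([ 0.887401  ,  0.5774362 , -0.35166083]), 'wrist_torque': array([-0.03304569,  0.04963405,  0.0480318 ]), 'gripper_width': 0.003557668020269432}
```

View pics/c1.png

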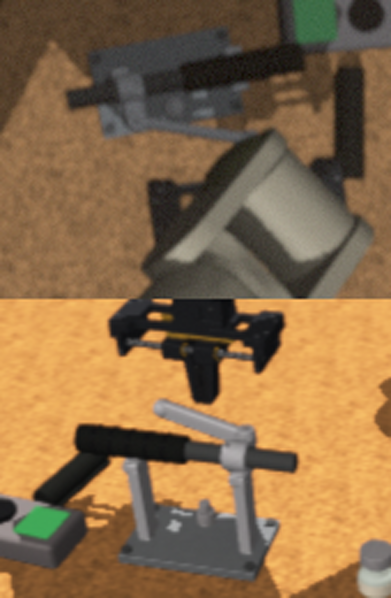

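The fingers are shut, beside the outer face near the ball half of the blade, with nothing touching. Now I press in slowly.

```bash
python3 -m crank '[{"delta_pos":[10,-9,0],"twist":[0,0,0],"gripper":1},{"delta_pos":[20,-9,0],"twist":[0,0,0],"gripper":1},{"delta_pos":[30,-9,0],"twist":[0,0,0],"gripper":1},{"delta_pos":[35,-9,0],"twist":[0,0,0],"gripper":1},{"delta_pos":[35,-9,0],"twist":[0,0,0],"gripper":1}]'
python3 -m crank '[{"delta_pos":[4,0,0],"twist":[0,0,0],"gripper":1},{"delta_pos":[8,0,0],"twist":[0,0,0],"gripper":1},{"delta_pos":[12,0,0],"twist":[0,0,0],"gripper":1},{"delta_pos":[16,0,0],"twist":[0,0,0],"gripper":1},{"delta_pos":[16,0,0],"twist":[0,0,0],"gripper":1}]'
```

```text
time_s: 1.92
eef_pos: [0.4273, -0.2426, 0.1145]
orientation: [0.001, 0.998, 0.055, 0.001]
wrist_force: [-0.2, 0.0, -0.3]
gripper_width: 0.004
time_s: 2.33
eef_pos: [0.442, -0.2406, 0.1136]
orientation: [-0.0, 0.999, 0.054, -0.001]
wrist_force: [-5.4, -1.3, 0.3]
gripper_width: 0.004
```

```bash
python3 -m crank '[{"delta_pos":[3,0,0],"twist":[0,0,0],"gripper":1},{"delta_pos":[6,0,0],"twist":[0,0,0],"gripper":1},{"delta_pos":[9,0,0],"twist":[0,0,0],"gripper":1},{"delta_pos":[12,0,0],"twist":[0,0,0],"gripper":1},{"delta_pos":[12,0,0],"twist":[0,0,0],"gripper":1}]'
python3 -m crank '[{"delta_pos":[1,0,0],"twist":[0,0,0],"gripper":1},{"delta_pos":[2,0,0],"twist":[0,0,0],"gripper":1},{"delta_pos":[3,0,0],"twist":[0,0,0],"gripper":1},{"delta_pos":[4,0,0],"twist":[0,0,0],"gripper":1},{"delta_pos":[4,0,0],"twist":[0,0,0],"gripper":1}]'
```

```text
time_s: 2.75
eef_pos: [0.4535, -0.2396, 0.1135]
orientation: [0.0, 0.999, 0.054, -0.001]
wrist_force: [-5.8, -3.5, 0.9]
gripper_width: 0.002
time_s: 3.17
eef_pos: [0.4572, -0.2394, 0.1135]
orientation: [0.0, 0.999, 0.054, -0.001]
wrist_force: [-7.1, -4.9, -0.6]
gripper_width: 0.003
```

```bash
python3 -m crank '[{"delta_pos":[1,0,0],"twist":[0,0,0],"gripper":1},{"delta_pos":[2,0,0],"twist":[0,0,0],"gripper":1},{"delta_pos":[3,0,0],"twist":[0,0,0],"gripper":1},{"delta_pos":[4,0,0],"twist":[0,0,0],"gripper":1},{"delta_pos":[4,0,0],"twist":[0,0,0],"gripper":1}]'
```

```text
time_s: 3.58
eef_pos: [0.4611, -0.2391, 0.1136]
orientation: [0.0, 0.999, 0.054, -0.001]
wrist_force: [-8.1, -6.8, -0.7]
gripper_width: 0.005
```

```bash
python3 - <<'E'
from rig import r, imaging
import cv2
print({k:r.observe()[k] for k in("wrist_force","wrist_torque","eef_pos")})
w=imaging.grab_frame("wrist")["pixels"][:,:,::-1];b=imaging.grab_frame("scene")["pixels"][155:245,180:300,::-1]
cv2.imwrite("pics/c2.png",cv2.vconcat([cv2.resize(b,(440,330),interpolation=cv2.INTER_CUBIC),cv2.resize(w,(440,270))]))
E
```

```text
{'wrist_force': array([-8.08185804, -6.82304378, -0.7073593 ]), 'wrist_torque': array([-0.87278876,  1.10923341, -0.17531691]), 'eef_pos': array([ 0.461146  , -0.23911647,  0.1135559 ])}
```

View pics/c2.png

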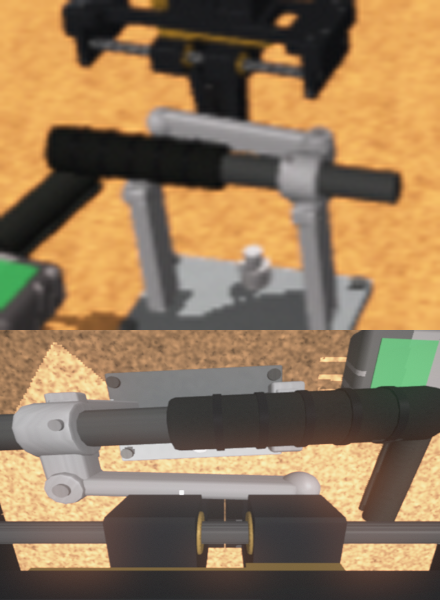

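The lever is almost parallel to the bar, and only the fingers touch it. The sideways force is friction from the lever's arc, so I follow the arc slightly (tool +y) and creep on to the stop.

```bash
python3 -m crank '[{"delta_pos":[0.5,1,0],"twist":[0,0,0],"gripper":1},{"delta_pos":[1,2,0],"twist":[0,0,0],"gripper":1},{"delta_pos":[1.5,2,0],"twist":[0,0,0],"gripper":1},{"delta_pos":[2,2,0],"twist":[0,0,0],"gripper":1},{"delta_pos":[2,2,0],"twist":[0,0,0],"gripper":1}]'
```

```text
time_s: 4.1
eef_pos: [0.4631, -0.2395, 0.1134]
orientation: [-0.001, 0.999, 0.054, -0.001]
wrist_force: [-8.0, 2.0, 2.6]
gripper_width: 0.005
```

```bash
python3 -m crank '[{"delta_pos":[0.5,0.3,0],"twist":[0,0,0],"gripper":1},{"delta_pos":[1,0.6,0],"twist":[0,0,0],"gripper":1},{"delta_pos":[1.5,1,0],"twist":[0,0,0],"gripper":1},{"delta_pos":[1.5,1,0],"twist":[0,0,0],"gripper":1},{"delta_pos":[1.5,1,0],"twist":[0,0,0],"gripper":1}]'
```

```text
time_s: 4.52
eef_pos: [0.4637, -0.2395, 0.1133]
orientation: [-0.002, 0.999, 0.055, -0.003]
wrist_force: [-13.4, 5.3, 6.8]
gripper_width: 0.003
```

```bash
python3 -m crank '[{"delta_pos":[0.5,-0.5,0],"twist":[0,0,0],"gripper":1},{"delta_pos":[0.8,-1,0],"twist":[0,0,0],"gripper":1},{"delta_pos":[0.8,-1,0],"twist":[0,0,0],"gripper":1},{"delta_pos":[0.8,-1,0],"twist":[0,0,0],"gripper":1},{"delta_pos":[0.8,-1,0],"twist":[0,0,0],"gripper":1}]'
python3 - <<'E'
from rig import r, imaging
import cv2,pickle
print({k:r.observe()[k] for k in("wrist_force","eef_pos")})
f=imaging.grab_frame("wrist");pickle.dump(f,open("pics/w3.pkl","wb"))
cv2.imwrite("pics/w3.png",f["pixels"][:,:,::-1])
E
```

```text
time_s: 4.93
eef_pos: [0.4638, -0.2395, 0.1133]
orientation: [-0.001, 0.999, 0.054, -0.003]
wrist_force: [-18.9, -0.1, 5.8]
gripper_width: 0.006
{'wrist_force': array([-18.92073484,  -0.08423212,   5.75806221]), 'eef_pos': array([ 0.46376567, -0.23948741,  0.11331241])}
```

View pics/w3.png

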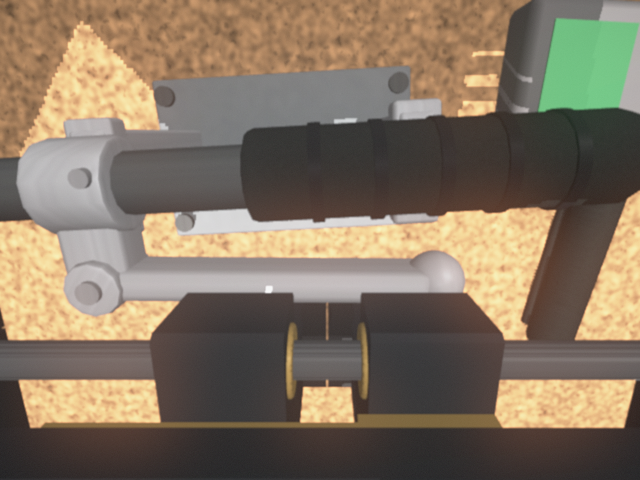

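It is at the stop: the force rose to 19 N with no further travel, and the blade sits about 0.05 rad off the bar, as expected. Now I release and check that the lever is fully out.

```bash
python3 -m crank '[{"delta_pos":[-10,0,0],"twist":[0,0,0],"gripper":1},{"delta_pos":[-20,0,0],"twist":[0,0,0],"gripper":1},{"delta_pos":[-30,0,0],"twist":[0,0,0],"gripper":1},{"delta_pos":[-40,0,0],"twist":[0,0,0],"gripper":1},{"delta_pos":[-50,0,0],"twist":[0,0,0],"gripper":1}]'
python3 -m crank '[{"delta_pos":[0,0,0],"twist":[0,0,0],"gripper":1},{"delta_pos":[0,0,0],"twist":[0,0,0],"gripper":1},{"delta_pos":[0,0,0],"twist":[0,0,0],"gripper":1},{"delta_pos":[0,0,0],"twist":[0,0,0],"gripper":1},{"delta_pos":[0,0,0],"twist":[0,0,0],"gripper":1}]'
python3 - <<'E'
from rig import r, imaging
import cv2
print({k:r.observe()[k] for k in("wrist_force","eef_pos")})
w=imaging.grab_frame("wrist")["pixels"][:,:,::-1];b=imaging.grab_frame("scene")["pixels"][155:245,180:300,::-1]
cv2.imwrite("pics/c4.png",cv2.vconcat([cv2.resize(b,(400,300),interpolation=cv2.INTER_CUBIC),cv2.resize(w,(400,300))]))
E
```

```text
time_s: 5.4
eef_pos: [0.4163, -0.2454, 0.1139]
orientation: [0.0, 0.999, 0.054, 0.0]
wrist_force: [-0.8, 0.9, -0.8]
gripper_width: 0.003
time_s: 5.82
eef_pos: [0.417, -0.2452, 0.1137]
orientation: [0.0, 0.999, 0.055, 0.0]
wrist_force: [-0.6, -0.2, -0.8]
gripper_width: 0.008
{'wrist_force': array([-0.61274934, -0.18911487, -0.766337  ]), 'eef_pos': array([ 0.41698348, -0.24522389,  0.11370877])}
```

View pics/c4.png

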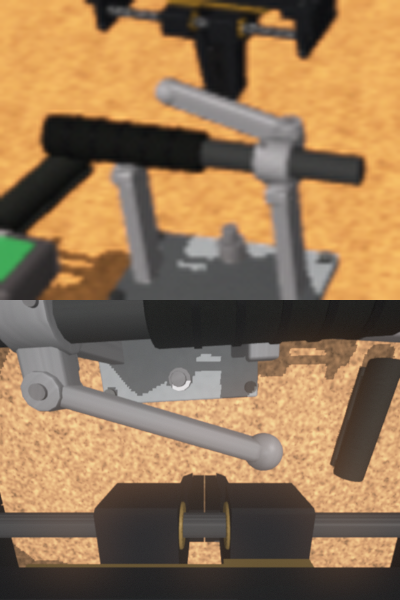

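The lever is fully out and clear of the fingers. Second press: most of the way in, then creep.

```bash
python3 -m crank '[{"delta_pos":[8,0,0],"twist":[0,0,0],"gripper":1},{"delta_pos":[14,0,0],"twist":[0,0,0],"gripper":1},{"delta_pos":[18,0,0],"twist":[0,0,0],"gripper":1},{"delta_pos":[22,0,0],"twist":[0,0,0],"gripper":1},{"delta_pos":[25,0,0],"twist":[0,0,0],"gripper":1}]'
python3 -m crank '[{"delta_pos":[4,0,0],"twist":[0,0,0],"gripper":1},{"delta_pos":[8,0,0],"twist":[0,0,0],"gripper":1},{"delta_pos":[12,0.5,0],"twist":[0,0,0],"gripper":1},{"delta_pos":[16,1,0],"twist":[0,0,0],"gripper":1},{"delta_pos":[18,1,0],"twist":[0,0,0],"gripper":1}]'
```

```text
time_s: 6.33
eef_pos: [0.4416, -0.2425, 0.1135]
orientation: [0.0, 0.999, 0.055, -0.001]
wrist_force: [-5.0, -2.4, -0.1]
gripper_width: 0.005
time_s: 6.75
eef_pos: [0.4593, -0.2422, 0.1135]
orientation: [0.0, 0.999, 0.054, -0.001]
wrist_force: [-7.3, -5.5, 0.1]
gripper_width: 0.007
```

```bash
python3 -m crank '[{"delta_pos":[1,0.5,0],"twist":[0,0,0],"gripper":1},{"delta_pos":[2,1,0],"twist":[0,0,0],"gripper":1},{"delta_pos":[3,1,0],"twist":[0,0,0],"gripper":1},{"delta_pos":[4,1,0],"twist":[0,0,0],"gripper":1},{"delta_pos":[4,1,0],"twist":[0,0,0],"gripper":1}]'
```

```text
time_s: 7.17
eef_pos: [0.463, -0.2422, 0.1135]
orientation: [-0.0, 0.999, 0.054, -0.001]
wrist_force: [-7.2, -1.9, 0.9]
gripper_width: -0.001
```

```bash
python3 -m crank '[{"delta_pos":[0.7,0,0],"twist":[0,0,0],"gripper":1},{"delta_pos":[1.4,0,0],"twist":[0,0,0],"gripper":1},{"delta_pos":[2,0,0],"twist":[0,0,0],"gripper":1},{"delta_pos":[2.5,0,0],"twist":[0,0,0],"gripper":1},{"delta_pos":[2.5,0,0],"twist":[0,0,0],"gripper":1}]'
python3 -m crank '[{"delta_pos":[0,0,0],"twist":[0,0,0],"gripper":1},{"delta_pos":[0,0,0],"twist":[0,0,0],"gripper":1},{"delta_pos":[0,0,0],"twist":[0,0,0],"gripper":1},{"delta_pos":[0,0,0],"twist":[0,0,0],"gripper":1},{"delta_pos":[0,0,0],"twist":[0,0,0],"gripper":1}]'
python3 - <<'E'
from rig import r, imaging
import cv2
t=imaging.grab_frame("top")["pixels"][:,:,::-1];w=imaging.grab_frame("wrist")["pixels"][:,:,::-1]
print({k:r.observe()[k] for k in("wrist_force","eef_pos","time_s")})
cv2.imwrite("pics/c5.png",cv2.vconcat([cv2.resize(t,(400,300)),cv2.resize(w,(400,300))]))
E
```

```text
time_s: 7.58
eef_pos: [0.464, -0.2422, 0.1134]
orientation: [-0.0, 0.999, 0.054, -0.003]
wrist_force: [-16.5, -3.8, 5.5]
gripper_width: 0.005
time_s: 8.0
eef_pos: [0.464, -0.2421, 0.1134]
orientation: [-0.0, 0.999, 0.054, -0.003]
wrist_force: [-16.6, -3.4, 5.2]
gripper_width: 0.006
{'wrist_force': array([-16.42697183,  -3.64919841,   5.82286267]), 'eef_pos': array([ 0.46402519, -0.24215792,  0.11341865]), 'time_s': 8.1}
```

View pics/c5.png

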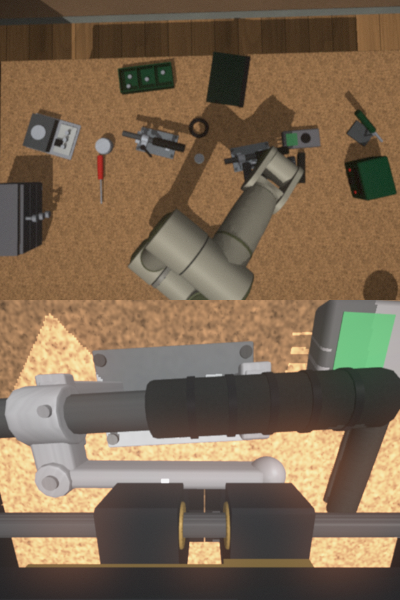

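The lever is held at its stop with a steady force of about 17 N, and the bench items are where they were. Handing in.

```bash
python3 -c "
from rig import r
print(r.hand_in())"
```

```text
the job is handed in; nothing more can be done
None
```

I pressed the brake lever to its stop with the outside of the closed fingers and let it spring fully back out. I then pressed it in again and handed the job in while still holding it there, at about 8 s.

- **First press:** the force rose to about 19 N with no further travel, so the lever was on its stop. In the wrist picture the blade was about 0.05 rad off parallel with the bar, as expected at the stop.
- **Release:** the wrist force dropped to under 1 N, and the pictures showed the lever fully out and clear of the fingers.
- **Final hold:** the wrist force held steady at about 17–18 N along with the finger position, which was within 0.3 mm of the first stop in the push direction. The pictures show the fingers outside the blade, a clear gap to the bar, and nothing visibly moved among the loose things or the throttle. The arm hides part of the top view.

No check failed. Part-way through the first press, sideways friction rose to about 7 N as the fingers rubbed along the lever, and I eased it by following the lever's arc. The lever angle itself can't be read directly, so I judged it from the force and the pictures.

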